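Dock the grounds bin and start the coffee grinder

ROBOT

A 6-joint arm with a two-finger parallel gripper is mounted at the origin on a cart in front of the work surface, level with it; the furniture and walls round the work are solid. World frame = base frame: x ahead of the robot, y to its left, z up, the work surface at z = 0. Lengths are in m, angles in rad, forces in N, time in s.
With the tool pointing down it reaches from about 0.25 to 0.775 m from the base axis. Payload 4 kg.
Tool frame: the origin (TCP) lies at the very end of the fingers, on their centre line; the grasp point (between the pads) lies 19 mm behind it (tcp_to_grasp is the distance from the TCP to the grasp point, in m); z points along the fingers, y is the line along which they close (so a half turn about z gives the same grasp; the last joint's range is limited). The gripper opens to 94 mm and grips with 3 to 60 N. Pads are 16 mm wide; open, the fingers measure 119 mm over their backs; the gripper's body (75 mm by 177 mm) begins 78 mm behind the grasp point.
Start: joints at [1.219, 0.087, 1.371, -0, 1.684, -0.103], TCP at [0.135, 0.533, 0.206] pointing down, gripper open.
Joint ranges: [-3.1, 3.1], [-0.76, 2.03], [0.27, 2.55], [-1.08, 4.22], [0.17, 2.65], [-2.57, 2.57]. Speed limits (rad/s): [2.79, 2.79, 3.14, 3.14, 3.14, 3.14].

INTERFACE

Orientations are given as [roll, pitch, yaw] about the fixed x, y, z axes, in that order (R = Rz(yaw) Ry(pitch) Rx(roll)).
In Python, from bench import * gives the robot as it stands.
- The arm moves only by the shell command python3 -m creep 'ROWS'. ROWS is a JSON list of rows, 1 to 20 of them, each an object with the fields jaw (the finger opening in m), trans (a list: dx, dy, dz in mm), spin (a turn about the tool's z in units of 0.25 rad); a field left out counts as zero (the opening has to be given); each row shifts and turns the commanded pose from where the row before left it, along the tool's axes as they then stand; what a row does not reach is not made up. A row lasts 1/12 s, in which the tool goes at most 0.0417 m and 0.125 rad, less where a joint would pass 70% of its speed; a pose out of reach is approached as far as the arm can. The fingers move at their own pace and stop on an object; the grip force is fixed at half the most. Time passes only in rows, so rows that do not move let the fingers close. It prints the time, the measured TCP pose, the force, the opening and the grip force at its end. Input that does not fit is refused with a message, and nothing moves.
- get_obs(): the state, without advancing time (a new reading comes with each control period).
- snapshot(name): name is "side" or "top"; returns a dict with "color" (420x560x3 uint8, blue, green, red), "fx", "fy", "cx", "cy" (pixels), "k1" (the pictures are not rectified: a ray, as slopes to the right and down, at radius r is drawn at 1 + k1 r^2 times it, then the intrinsics apply), "extrinsics" (4x4, takes a point from world to camera coordinates). Camera axes: x right, y down, z forward; pixel columns grow to the right and rows downward; lengths in m; the calibration is good to about 2 mm. A picture is of the moment at which its call begins. There is no depth.
- close_job(): hands the job in; it is judged then, once.
The state is a dict: "time": time; "joint_positions": joint angles; "qvel": joint speeds; "joint_torque": joint torques, N m; "tool_pos": TCP position; "ee_rot": TCP orientation; "wrist_force": force on the tool from outside, world axes, zero at the start; "wrist_torque": the same for the moment, N m; "width": finger opening in m; "finger_force": force on a finger pad.
Only numpy, scipy, OpenCV 4.12 (cv2) and the standard library are available. Lean on these libraries where they do the work, as an engineer would, in place of code of your own. Each camera call takes 0.05 s, during which the arm holds its last target. There are 200 camera calls.

TASK

Get the coffee grinder going: without gripping or lifting it, nudge the loose grounds bin along the worktop into line with the bay in the grinder's front and push it straight in, fully home against the stop at the back of the bay. Only once it is home, press the round start button on top of the grinder right down and let it come up again. Leave the bin home and do not disturb the canister and the cup beside the grinder.

Things in the scene. Friction and masses are not known exactly. Their poses are not given: they have to be found in the camera images.
- grinder: Coffee grinder, fixed: dark box 150 mm wide (y), 170 mm deep (x 0 to 170 mm), flat top at z 136 mm, round hopper on it (centre x 112 mm, radius 53 mm, top at z 211 mm). Origin: on the worktop, middle of the mouth of the bin bay, at the front face; +x points straight into the bay, +y left, z up.
- bay_stop (a point): Middle of the foot of the bay's flat back wall (the stop), on the worktop, 50 mm inside the mouth; axes as the grinder's. The bay has no floor, the bin slides on the worktop. It is 110 mm wide between two cheeks 20 mm thick with round noses (radius 10 mm, a lead-in); ceiling at z 68 mm.
- bin: Grounds bin, loose: grey box, flat black lid, flat faces, 90 mm deep (x), 100 wide (y), 60 tall (too wide to grip), 0.25 to 0.5 kg. Origin: centre of underside; +x is the end with the round filling hole, which enters first. Starts outside, right way round, askew up to 0.3 rad. Home: back on the stop, origin at x 5 mm, y 0 in the grinder's frame; near face (x -45 mm) still stands out 40 mm.
- start (a joint): Start button: 0 up, 0.006 m fully down; a spring brings it up; fully down takes about 4 N.
- start_top (a point): Centre of the top of the start button: a round light-grey cap of 28 mm diameter, facing up, on the front part of the grinder's top (25 mm behind its front face).
- canister: Black round tin canister with a knobbed lid, 84 mm in diameter, 122 mm tall, loose, standing at one side of the grinder. Origin: centre of its underside. To be left alone.
- cup: Small white espresso cup with a coloured band, 61 mm in diameter (86 mm with the handle), 51 mm tall, loose, standing at the other side of the grinder. Origin: centre of its underside. To be left alone.
There are look-alikes about, which are no part of the job. What is shaped like the bin but purple or turquoise is not meant.

How it is judged:
By the outcome, as a careful person would: the job done as asked, in the order asked, and still so for the second after the job is handed in, with the robot touching nothing.
It also fails if it takes over 51 s, if anything falls off the work surface, if the arm or the gripper's body presses on something with over 40 N, if the wrist force passes 120 N, or if a joint passes its speed limit or range.

## Working session

There is one attempt and no reset: what is moved stays moved. The work goes in short steps, Python scripts to look and compute and a shell command to move; the robot and the scene stay as the last step left them, time stands still between calls to the robot, and variables do not carry over. Pictures are saved under pics/ and viewed, at most 10 in all, crops included, and the job is handed in when it is done.

```bash
mkdir -p pics; ls; python3 - <<'E'
from bench import *
import cv2
for n in("side","top"):
    s=snapshot(n); cv2.imwrite(f"pics/{n}0.png",s["color"]); print(n,{k:v for k,v in s.items() if k!="color"})
o=get_obs(); print(o["time"],o["tool_pos"],o["ee_rot"],o["width"])
E
```

```text
pics
side {'fx': 406.6289002079359, 'fy': 406.6289002079359, 'cx': 280.01948591277437, 'cy': 204.51478453975145, 'k1': -0.10917876926648504, 'extrinsics': array([[-0.96738101, -0.25313821,  0.0097488 ,  0.43762516],
       [-0.11811291,  0.41666193, -0.90135574,  0.19233211],
       [ 0.22410562, -0.87310588, -0.43296973,  1.27606313],
       [ 0.        ,  0.        ,  0.        ,  1.        ]])}
top {'fx': 381.55770006163516, 'fy': 381.55770006163516, 'cx': 285.9372458937253, 'cy': 210.69359738656422, 'k1': 0.034122505456322894, 'extrinsics': array([[ 0.0147555 , -0.99987837,  0.00505082, -0.04088365],
       [-0.99616306, -0.01513609, -0.08619782,  0.47947275],
       [ 0.08626379, -0.00375955, -0.99626524,  1.15492555],
       [ 0.        ,  0.        ,  0.        ,  1.        ]])}
0.1 [0.13528493 0.53261038 0.20443241] [-3.13966949e+00 -1.59266627e-04  2.89280224e+00] 0.09379562925726369
```

View pics/side0.png

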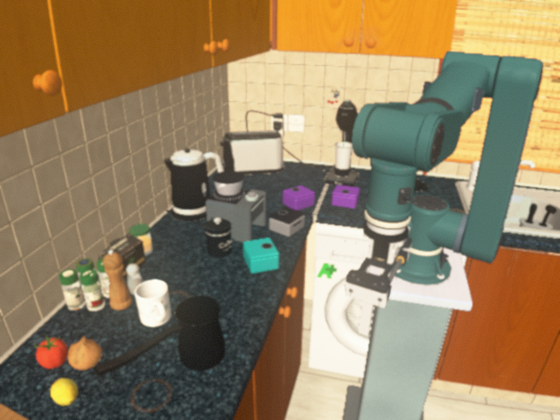

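View pics/top0.png

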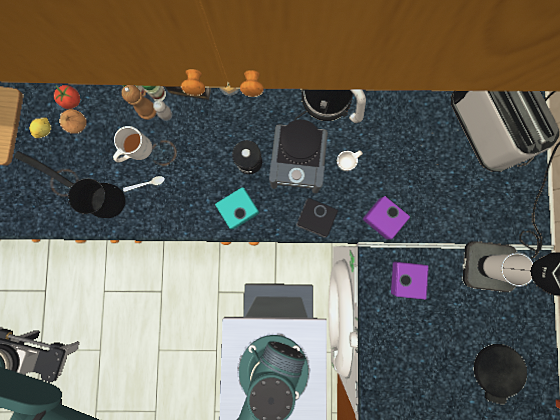

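Top view candidates for the bin are the turquoise box (237,208), the black-lidded grey box (318,215) and the purple boxes (387,217) and (410,280). I choose (318,215), with the grinder at (299,155), button (296,175), canister (247,156) and cup (347,160). I'll check it in a close crop.

```bash
cat > h.py <<'E'
import numpy as np, cv2
from bench import *
def ray(s,uv):
    K=np.array([[s["fx"],0,s["cx"]],[0,s["fy"],s["cy"]],[0,0,1]])
    n=cv2.undistortPoints(np.float64(uv).reshape(-1,1,2),K,np.array([s["k1"],0,0,0.])).reshape(-1,2)
    R,t=s["extrinsics"][:3,:3],s["extrinsics"][:3,3]
    return -R.T@t,np.c_[n,np.ones(len(n))]@R
def onz(s,uv,z):
    c,d=ray(s,uv); return c+d*((z-c[2])/d[:,2])[:,None]
E
python3 - <<'E'
from h import *
s=snapshot("top"); im=s["color"]
a=cv2.resize(im[110:245,225:385],None,fx=5,fy=4.4 and 5,interpolation=cv2.INTER_CUBIC)[:600]
cv2.imwrite("pics/c1.png",a[:600,:800])
b=snapshot("side")["color"][170:270,195:315]
cv2.imwrite("pics/c2.png",cv2.resize(b,None,fx=6,fy=6,interpolation=cv2.INTER_CUBIC))
E
```

```text
(no output)
```

View pics/c1.png

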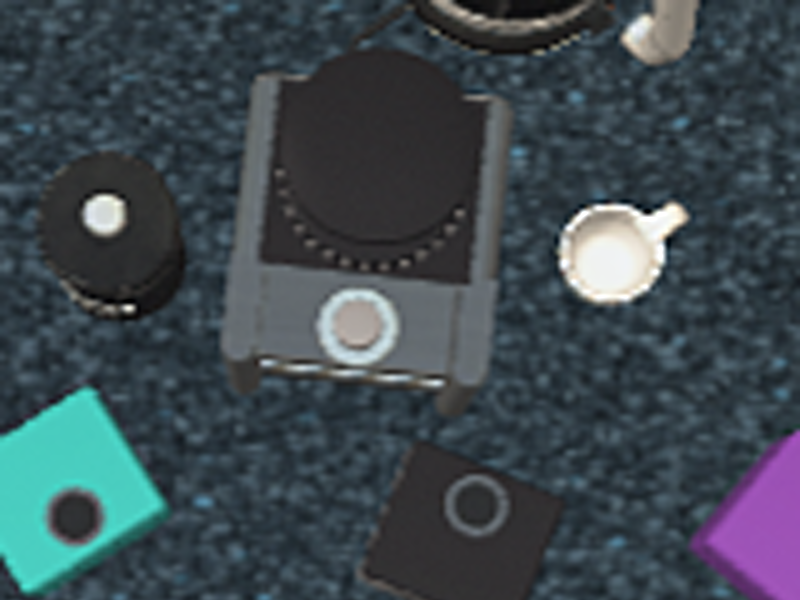

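View pics/c2.png

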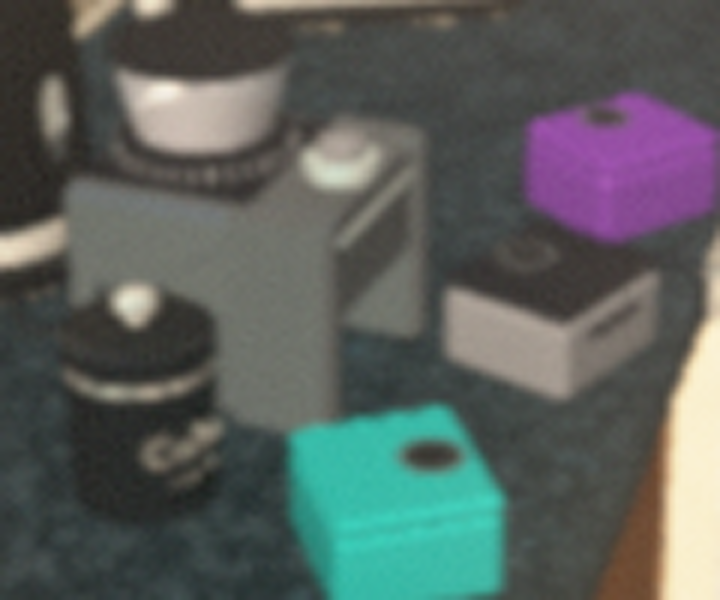

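The crop confirms the choice: grey body, black lid, hole towards the grinder. Now for the measurements.

```bash
cat >> h.py <<'E'
def lid(s,box,thr=62):
    x0,y0,x1,y1=box; im=s["color"][y0:y1,x0:x1]
    g=cv2.resize(im,None,fx=4,fy=4,interpolation=cv2.INTER_CUBIC).astype(int)
    m=((g.max(2)<thr)&(g.max(2)-g.min(2)<14)).astype(np.uint8)
    m=cv2.morphologyEx(m,cv2.MORPH_OPEN,np.ones((9,9)));m=cv2.morphologyEx(m,cv2.MORPH_CLOSE,np.ones((25,25)))
    c=max(cv2.findContours(m,0,1)[0],key=cv2.contourArea)[:,0]
    P=onz(s,(c+.5)/4-.5+[x0,y0],.06)
    r=cv2.minAreaRect(np.float32(P[:,:2]*1000)); return r,cv2.boxPoints(r)
E
python3 - <<'E'
from h import *
np.set_printoptions(precision=4,suppress=True)
s=snapshot("top"); d=snapshot("side")
f=lambda p:(np.array(p)+.5)/5+[225,110]-.5
G=onz(s,f([(228,357),(488,382),(257,75),(510,98)]),.136); print("grinder",G)
for a,b in((0,1),(2,3)): print(np.linalg.norm(G[a]-G[b]), "yaw",np.arctan2(*(G[a]-G[b])[[1,0]])-np.pi/2)
for a,b in((0,2),(1,3)): print(np.linalg.norm(G[a]-G[b]), "yaw",np.arctan2(*(G[b]-G[a])[[1,0]]))
c1,d1=ray(s,f([(357,324)])); c2,d2=ray(d,(np.array([(342,142)])+.5)/6+[195,170]-.5)
k=np.linalg.lstsq(np.c_[d1[0],-d2[0]],c2-c1,rcond=None)[0]
print("button",c1+k[0]*d1[0],c2+k[1]*d2[0])
r=lid(s,(288,192,345,240)); print(r)
print("canister lid",onz(s,f([(110,232)]),.1),"cup",onz(s,f([(612,252)]),.05), "turq",onz(s,f([(168,505),(85,390)]),.06),"counter edge",onz(s,[(318,241)],0))
E
```

```text
grinder [[ 0.5527  0.012   0.136 ]
 [ 0.5408 -0.1336  0.136 ]
 [ 0.714  -0.0016  0.136 ]
 [ 0.703  -0.1448  0.136 ]]
0.14599681109737783 yaw -0.08136572457011382
0.14364735850602703 yaw -0.07674945434880365
0.16186328310270762 yaw -0.08359927491993109
0.1625381678533513 yaw -0.06912550210106255
button [ 0.5692 -0.0594  0.1539] [ 0.5699 -0.0592  0.154 ]
(((459.685791015625, -126.91223907470703), (102.11113739013672, 89.58220672607422), 67.9432601928711), array([[ 399.0002, -157.411 ],
       [ 482.0261, -191.0513],
       [ 520.3713,  -96.4135],
       [ 437.3455,  -62.7731]], dtype=float32))
canister lid [[0.6309 0.0832 0.1   ]] cup [[ 0.6349 -0.2168  0.05  ]] turq [[0.4757 0.049  0.06  ]
 [0.5439 0.1    0.06  ]] counter edge [[ 0.3886 -0.135   0.    ]]
```

The manual's scale: shifts go in mm and turns go in units of 0.25 rad. Converting my numbers, -0.086 rad is -0.344.

```bash
cat >> h.py <<'E'
YG=-.078; OG=np.array([.5445,-.0595])
UX=np.array([np.cos(YG),np.sin(YG)]); UY=np.array([-UX[1],UX[0]])
def g(p): e=np.array(p)[...,:2]-OG; return np.round(np.stack([e@UX,e@UY],-1)*1000,1)
def tcp():
    o=get_obs(); print("t",round(o["time"],2),"tcp_g",g(o["tool_pos"]),"z",round(o["tool_pos"][2],4),"yaw-err",round(float((o["ee_rot"][2]-(np.pi+YG)+np.pi)%(2*np.pi)-np.pi),3),"F",np.round(o["wrist_force"],1))
def binpose(s,box):
    r,b=lid(s,box); c=g(np.array(r[0])/1000); a=(np.deg2rad(r[2])-YG+np.pi/4)%(np.pi/2)-np.pi/4
    print("bin_g",c,"yaw",round(a,3),"size",np.round(r[1],1))
E
python3 -c "
from h import *
s=snapshot('top');binpose(s,(288,192,345,240));tcp()
f=lambda p:(np.array(p)+.5)/5+[225,110]-.5
print('purple',g(onz(s,f([(692,545)]),.06)),'button',g([.5695,-.0593]))"
python3 -m creep '[{"jaw": 0, "spin": -0.344}, {"jaw": 0, "spin": -0.34}]'; python3 -c "from h import *;tcp()"
```

```text
bin_g [-79.2 -74. ] yaw -0.337 size [101.9  92. ]
t 0.35 tcp_g [-454.   558.8] z 0.2052 yaw-err -0.171 F [ 0.7  0.5 -0.2]
purple [[ -71.8 -209.6]] button [24.9  2.1]
time: 0.52
tool_pos: [0.1354, 0.533, 0.2054]
ee_rot: [-3.141, -0.0, 3.068]
wrist_force: [-1.2, -0.4, -0.2]
width: 0.084
finger_force: 0.0
t 0.52 tcp_g [-454.   558.9] z 0.2054 yaw-err 0.004 F [-1.2 -0.4 -0.2]
```

In the tool's units: -0.036 m is -36, -0.0188 m is -18.8.

```bash
python3 -m creep '[{"jaw": 0, "trans": [-18.8, -36, 0]}, {"jaw": 0, "trans": [-18.8, -36, 0]}, {"jaw": 0, "trans": [-18.8, -36, 0]}, {"jaw": 0, "trans": [-18.8, -36, 0]}, {"jaw": 0, "trans": [-18.8, -36, 0]}, {"jaw": 0, "trans": [-18.8, -36, 0]}, {"jaw": 0, "trans": [-18.8, -36, 0]}, {"jaw": 0, "trans": [-18.8, -36, 0]}, {"jaw": 0, "trans": [-18.8, -36, 0]}, {"jaw": 0, "trans": [-18.8, -36, 0]}, {"jaw": 0, "trans": [-18.8, -36, 0]}, {"jaw": 0, "trans": [-18.8, -36, 0]}, {"jaw": 0, "trans": [-18.8, -36, 0]}, {"jaw": 0, "trans": [-18.8, -36, 0]}, {"jaw": 0, "trans": [-18.8, -36, 0]}, {"jaw": 0, "trans": [-18.8, -36, 0]}, {"jaw": 0, "trans": [-18.8, -36, 0]}, {"jaw": 0, "trans": [-18.8, -36, 0]}, {"jaw": 0, "trans": [-18.8, -36, 0]}, {"jaw": 0}]' >/dev/null; python3 -c "from h import *;tcp()"
```

```text
t 2.18 tcp_g [ -95.  -130.7] z 0.2039 yaw-err -0.006 F [-0.4  0.3  0.3]
```

In the tool's units: -0.029 m is -29, -0.017 m is -17.

```bash
python3 -m creep '[{"jaw": 0, "trans": [-17, -29, 0]}, {"jaw": 0, "trans": [0, 0, 36]}, {"jaw": 0, "trans": [0, 0, 36]}, {"jaw": 0, "trans": [0, 0, 36]}, {"jaw": 0, "trans": [0, 0, 36]}, {"jaw": 0, "trans": [0, 0, 25]}, {"jaw": 0, "trans": [0, 0, 15]}, {"jaw": 0}]' >/dev/null; python3 -c "from h import *;tcp()
cv2.imwrite('pics/t2.png',cv2.resize(snapshot('top')['color'][130:260,250:430],None,fx=4,fy=4,interpolation=2))"
```

```text
t 2.85 tcp_g [ -83.1 -151.8] z 0.0171 yaw-err 0.001 F [ 0.1 -0.2 -0.4]
```

View pics/t2.png

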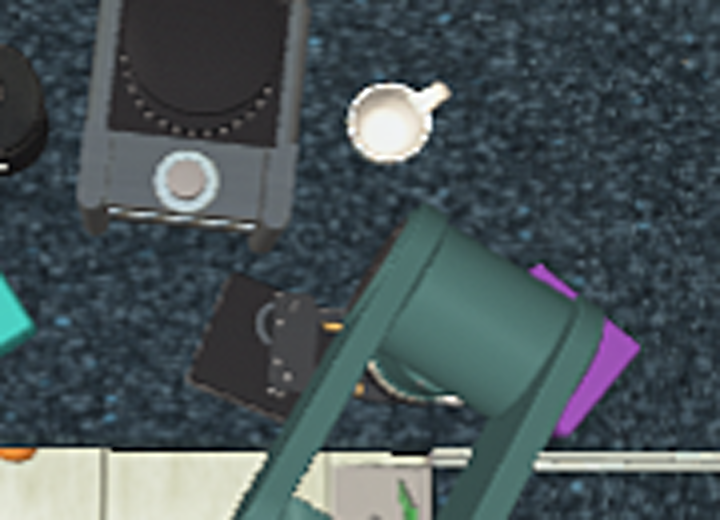

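The finger is beside the bin's right face (crop about 330,345) without having moved it. Next is a partial push to the left.

In the tool's units: 0.005 m is 5, -0.002 m is -2.

```bash
python3 -m creep '[{"jaw": 0, "trans": [-2, 5, 0]}, {"jaw": 0, "trans": [-2, 5, 0]}, {"jaw": 0, "trans": [0, 5, 0]}, {"jaw": 0, "trans": [0, 5, 0]}, {"jaw": 0, "trans": [0, 5, 0]}, {"jaw": 0, "trans": [0, 5, 0]}, {"jaw": 0, "trans": [0, 5, 0]}, {"jaw": 0, "trans": [0, 5, 0]}, {"jaw": 0, "trans": [0, 5, 0]}, {"jaw": 0, "trans": [0, 5, 0]}, {"jaw": 0, "trans": [0, 5, 0]}, {"jaw": 0}]' >/dev/null; python3 -c "from h import *;tcp()
cv2.imwrite('pics/t3.png',np.hstack([cv2.resize(snapshot('top')['color'][150:250,260:360],None,fx=4,fy=4,interpolation=2),cv2.resize(snapshot('side')['color'][170:270,210:310],None,fx=4,fy=4,interpolation=2)]))"
```

```text
t 3.9 tcp_g [-76.  -97.6] z 0.0212 yaw-err 0.001 F [-0.4  0.2  0.2]
```

View pics/t3.png

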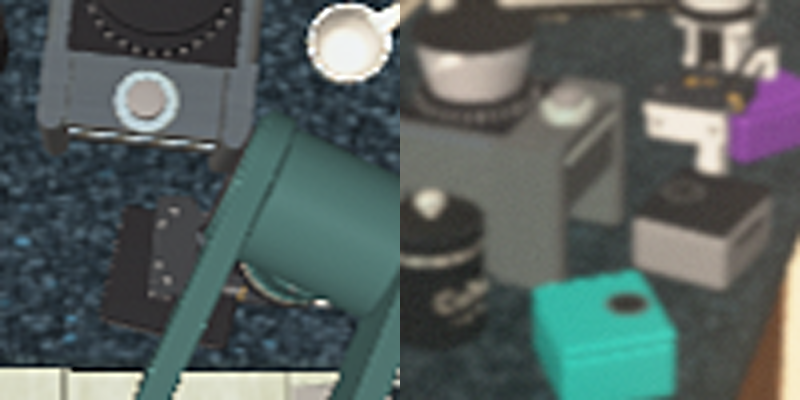

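The bin is moving left and has turned nearly square (left edge at crop 125,207 to 105,310). I'll carry on, then back off and measure.

```bash
python3 -m creep '[{"jaw": 0, "trans": [0, 5, 0]}, {"jaw": 0, "trans": [0, 5, 0]}, {"jaw": 0, "trans": [0, 5, 0]}, {"jaw": 0, "trans": [0, 5, 0]}, {"jaw": 0, "trans": [0, 5, 0]}, {"jaw": 0, "trans": [0, 3, 0]}, {"jaw": 0}, {"jaw": 0, "trans": [0, -15, 0]}, {"jaw": 0, "trans": [0, -15, 0]}, {"jaw": 0, "trans": [0, 0, -30]}, {"jaw": 0, "trans": [0, 0, -30]}, {"jaw": 0, "trans": [30, 0, -10]}, {"jaw": 0, "trans": [30, -20, 0]}, {"jaw": 0, "trans": [30, -30, 0]}, {"jaw": 0, "trans": [30, -30, 0]}, {"jaw": 0, "trans": [30, -30, 0]}, {"jaw": 0, "trans": [0, -30, 0]}, {"jaw": 0}]' >/dev/null; python3 -c "from h import *;tcp();s=snapshot('top');binpose(s,(265,192,330,240))
cv2.imwrite('pics/t4.png',cv2.resize(s['color'][150:250,240:360],None,fx=5,fy=5,interpolation=2))"
```

```text
t 5.5 tcp_g [-225.2 -243.3] z 0.092 yaw-err -0.006 F [-0.  -0.4 -0.8]
bin_g [-92.9  -8.7] yaw -0.041 size [101.4  91.5]
```

View pics/t4.png

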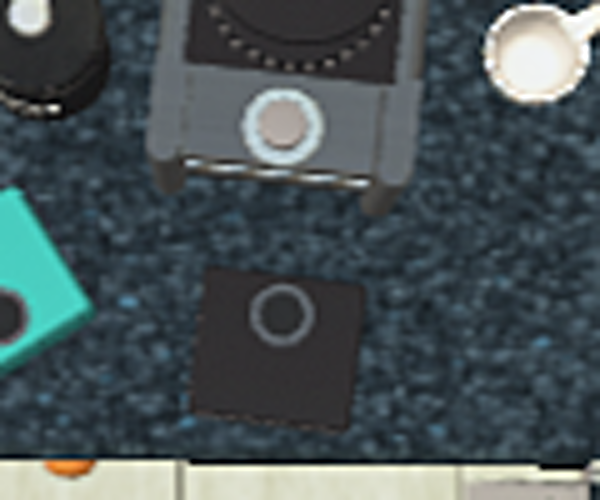

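```bash
python3 -c "
from h import *
s=snapshot('top')
f=lambda p:(np.array(p)+.5)/5+[240,150]-.5
print(g(onz(s,f([(168,192),(375,215)]),0)))
print('roof edges',g(onz(s,f([(148,155),(415,180),(163,5),(430,20)]),.136)))
print('slot lip',g(onz(s,f([(185,163),(368,184)]),.07)))
tcp()"
```

```text
[[  3.3  67.4]
 [  0.9 -63.8]]
roof edges [[  3.5  74.8]
 [  3.4 -75.1]
 [ 89.1  74.6]
 [ 94.6 -75.8]]
slot lip [[ 11.5  56. ]
 [  9.1 -53.3]]
t 5.6 tcp_g [-224.2 -239.7] z 0.0916 yaw-err -0.002 F [ 0.1 -0.2  0.1]
```

```bash
python3 -m creep '[{"jaw": 0, "trans": [-27.2, 28, 0]}, {"jaw": 0, "trans": [-27.2, 28, 0]}, {"jaw": 0, "trans": [-27.2, 28, 0]}, {"jaw": 0, "trans": [-27.2, 28, 0]}, {"jaw": 0, "trans": [-27.2, 28, 0]}, {"jaw": 0, "trans": [0, 0, 24]}, {"jaw": 0, "trans": [0, 0, 24]}, {"jaw": 0, "trans": [0, 0, 22]}, {"jaw": 0, "trans": [0, 10, 0]}, {"jaw": 0, "trans": [0, 10, 0]}, {"jaw": 0}, {"jaw": 0}]' >/dev/null; python3 -c "from h import *;tcp()"
```

```text
t 6.6 tcp_g [-86.7 -78.6] z 0.0233 yaw-err 0.002 F [ 0.7 -1.   0.3]
```

```bash
python3 -m creep '[{"jaw": 0, "trans": [0, 4, 0]}, {"jaw": 0, "trans": [0, 4, 0]}, {"jaw": 0, "trans": [0, 4, 0]}, {"jaw": 0, "trans": [0, 3.5, 0]}, {"jaw": 0, "trans": [0, 2, 0]}, {"jaw": 0}, {"jaw": 0, "trans": [0, -20, 0]}, {"jaw": 0, "trans": [0, 0, -40]}, {"jaw": 0, "trans": [0, 0, -40]}, {"jaw": 0.05, "trans": [30, 0, 0]}, {"jaw": 0.05, "trans": [30, 20, 0]}, {"jaw": 0.05, "trans": [30, 30, 0]}, {"jaw": 0.05, "trans": [20, 31, 0]}, {"jaw": 0.05}, {"jaw": 0.05}]' >/dev/null; python3 -c "from h import *;tcp();print(get_obs()['width']);s=snapshot('top');binpose(s,(265,192,330,240))
cv2.imwrite('pics/t5.png',np.hstack([cv2.resize(s['color'][150:250,250:350],None,fx=4,fy=4,interpolation=2),cv2.resize(snapshot('side')['color'][170:270,210:310],None,fx=4,fy=4,interpolation=2)]))"
```

```text
t 7.85 tcp_g [-1.985e+02 -1.000e-01] z 0.1011 yaw-err 0.003 F [-0.   0.5  0.4]
0.03693919650499988
bin_g [-93.8  -1.6] yaw -0.005 size [101.   91.1]
```

View pics/t5.png

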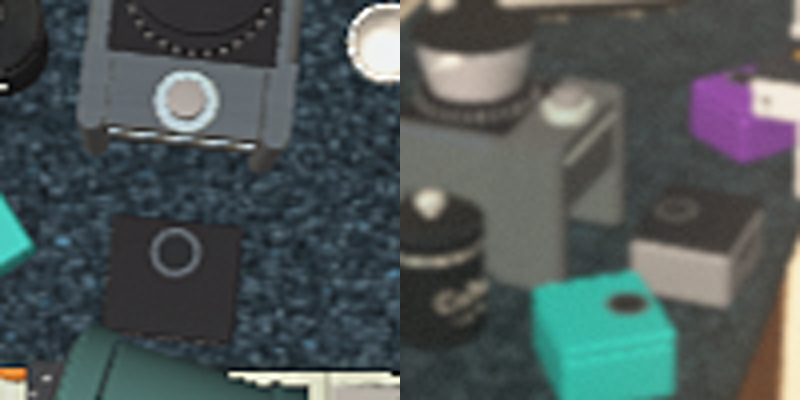

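The bin is square and in line with the bay (crop 175,275). Now I'll get behind it and push.

```bash
python3 -m creep '[{"jaw": 0.05, "trans": [-30, 0, 20]}, {"jaw": 0.05, "trans": [-3, 0, 20]}, {"jaw": 0.05, "trans": [0, 0, 20]}, {"jaw": 0.05, "trans": [0, 0, 16]}, {"jaw": 0.05}, {"jaw": 0.05}, {"jaw": 0.05, "trans": [-6, 0, 0]}, {"jaw": 0.05, "trans": [-6, 0, 0]}, {"jaw": 0.05, "trans": [-6, 0, 0]}, {"jaw": 0.05, "trans": [-6, 0, 0]}, {"jaw": 0.05, "trans": [-6, 0, 0]}, {"jaw": 0.05, "trans": [-6, 0, 0]}, {"jaw": 0.05, "trans": [-6, 0, 0]}, {"jaw": 0.05, "trans": [-6, 0, 0]}, {"jaw": 0.05, "trans": [-6, 0, 0]}, {"jaw": 0.05, "trans": [-6, 0, 0]}, {"jaw": 0.05, "trans": [-6, 0, 0]}, {"jaw": 0.05}]' >/dev/null; python3 -c "from h import *;tcp();print(get_obs()['width']);binpose(snapshot('top'),(265,182,330,240))
"
```

```text
t 9.45 tcp_g [-96.7  -1.5] z 0.0255 yaw-err 0.0 F [-0.2 -0.   0.1]
0.0500480650206596
bin_g [-0.4  0.3] yaw -0.089 size [142.7  28.7]
```

In the tool's units: -0.004 m is -4.

```bash
python3 -m creep '[{"jaw": 0.05, "trans": [-4, 0, 0]}, {"jaw": 0.05, "trans": [-4, 0, 0]}, {"jaw": 0.05, "trans": [-4, 0, 0]}, {"jaw": 0.05, "trans": [-4, 0, 0]}, {"jaw": 0.05, "trans": [-4, 0, 0]}]' |grep force; python3 -c "from h import *;tcp()"; python3 -m creep '[{"jaw": 0.05, "trans": [-4, 0, 0]}, {"jaw": 0.05, "trans": [-4, 0, 0]}, {"jaw": 0.05, "trans": [-4, 0, 0]}, {"jaw": 0.05, "trans": [-4, 0, 0]}]' |grep force;python3 -c "from h import *;tcp()"
```

```text
wrist_force: [-1.8, -0.2, 0.1]
finger_force: 1.0
t 9.92 tcp_g [-78.2  -1.4] z 0.0253 yaw-err 0.0 F [-1.8 -0.2  0.1]
wrist_force: [-1.6, 0.9, -1.3]
finger_force: 0.7
t 10.25 tcp_g [-62.1  -1.4] z 0.0253 yaw-err 0.0 F [-1.6  0.9 -1.3]
```

```bash
for i in 1; do python3 -m creep '[{"jaw": 0.05, "trans": [-3, 0, 0]}, {"jaw": 0.05, "trans": [-3, 0, 0]}, {"jaw": 0.05, "trans": [-1, 0, 0]}, {"jaw": 0.05}]' |grep wrist; python3 -c "from h import *;tcp()"; python3 -m creep '[{"jaw": 0.05, "trans": [-1, 0, 0]}, {"jaw": 0.05, "trans": [-1, 0, 0]}, {"jaw": 0.05}]' |grep wrist;python3 -c "from h import *;tcp()"; done
```

```text
wrist_force: [-0.7, 0.1, 0.1]
t 10.58 tcp_g [-55.   -1.4] z 0.0255 yaw-err 0.0 F [-0.7  0.1  0.1]
wrist_force: [-2.3, -0.1, 0.2]
t 10.83 tcp_g [-53.5  -1.4] z 0.0256 yaw-err 0.0 F [-2.3 -0.1  0.2]
```

```bash
python3 -m creep '[{"jaw": 0.05, "trans": [-1.5, 0, 0]}, {"jaw": 0.05, "trans": [-1.5, 0, 0]}, {"jaw": 0.05}]' |grep wrist; python3 -c "from h import *;tcp()"; python3 -m creep '[{"jaw": 0.05, "trans": [-1.5, 0, 0]}, {"jaw": 0.05, "trans": [-1.5, 0, 0]}, {"jaw": 0.05}]' |grep wrist;python3 -c "from h import *;tcp()"
```

```text
wrist_force: [-8.2, 0.9, 6.1]
t 11.08 tcp_g [-52.3  -1.4] z 0.0256 yaw-err 0.0 F [-8.2  0.9  6.1]
wrist_force: [-16.6, 1.7, 12.7]
t 11.33 tcp_g [-52.4  -1.3] z 0.0257 yaw-err 0.0 F [-16.6   1.7  12.7]
```

It is firmly against the stop (TCP stalled at -52.4 mm, force rising). I'll back off straight, lift and verify.

```bash
python3 -m creep '[{"jaw": 0.05, "trans": [4, 0, 0]}, {"jaw": 0.05, "trans": [10, 0, 0]}, {"jaw": 0.05, "trans": [30, 0, 0]}, {"jaw": 0, "trans": [30, 0, 0]}, {"jaw": 0, "trans": [40, 0, 0]}, {"jaw": 0, "trans": [30, 0, -30]}, {"jaw": 0, "trans": [0, 0, -40]}, {"jaw": 0, "trans": [0, 0, -40]}, {"jaw": 0, "trans": [0, 0, -40]}, {"jaw": 0, "trans": [0, 0, -35]}, {"jaw": 0}, {"jaw": 0}]' |grep -E "wrist|width"; python3 -c "from h import *;tcp();s=snapshot('top');d=snapshot('side')
cv2.imwrite('pics/t6.png',np.hstack([cv2.resize(s['color'][150:250,250:350],None,fx=4,fy=4,interpolation=2),cv2.resize(d['color'][170:270,210:310],None,fx=4,fy=4,interpolation=2)]))"
```

```text
wrist_force: [0.5, -0.9, 0.1]
width: 0.0005
t 12.33 tcp_g [-189.3   -1.8] z 0.2127 yaw-err 0.0 F [ 0.5 -0.9  0.1]
```

View pics/t6.png

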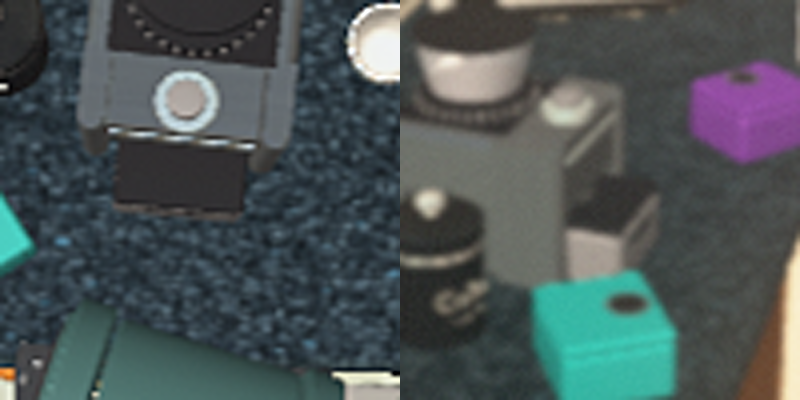

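```bash
python3 -c "
from h import *
s=snapshot('top')
f=lambda p:(np.array(p)+.5)/4+[250,150]-.5
print('near edge',g(onz(s,f([(118,207),(178,212),(240,217)]),.06)),'cap',g(onz(s,f([(186,97)]),.154)))"
python3 -m creep '[{"jaw": 0, "trans": [-30, 0, 0]}, {"jaw": 0, "trans": [-35, 2, 0]}, {"jaw": 0, "trans": [-35, 2, 0]}, {"jaw": 0, "trans": [-35, 0, 0]}, {"jaw": 0, "trans": [-35, 0, 0]}, {"jaw": 0, "trans": [-30, 0, 0]}, {"jaw": 0, "trans": [-14.3, 0, 10]}, {"jaw": 0, "trans": [0, 0, 20]}, {"jaw": 0}, {"jaw": 0}]' |grep -E "wrist|width"; python3 -c "from h import *;tcp()"
```

```text
near edge [[-43.8  43.4]
 [-43.3  -1.5]
 [-42.8 -47.9]] cap [[26.1  1.8]]
wrist_force: [0.5, 0.4, 0.1]
width: 0.0005
t 13.32 tcp_g [21.5  2.8] z 0.1763 yaw-err 0.0 F [0.5 0.4 0.1]
```

In the tool's units: -0.0035 m is -3.5, 0.012 m is 12.

```bash
python3 -m creep '[{"jaw": 0, "trans": [-3.5, -1, 12]}, {"jaw": 0, "trans": [0, 0, 4]}, {"jaw": 0, "trans": [0, 0, 2]}, {"jaw": 0, "trans": [0, 0, 2]}, {"jaw": 0}]' |grep wrist; python3 -c "from h import *;tcp()"; python3 -m creep '[{"jaw": 0, "trans": [0, 0, 2]}, {"jaw": 0, "trans": [0, 0, 2]}, {"jaw": 0}]' |grep wrist; python3 -c "from h import *;tcp()"; python3 -m creep '[{"jaw": 0, "trans": [0, 0, 1]}, {"jaw": 0, "trans": [0, 0, 1]}, {"jaw": 0}]' |grep wrist; python3 -c "from h import *;tcp()"
```

```text
wrist_force: [-0.2, -0.4, 0.2]
t 13.73 tcp_g [26.6  1.6] z 0.16 yaw-err 0.0 F [-0.2 -0.4  0.2]
wrist_force: [0.5, 0.4, 1.7]
t 13.98 tcp_g [27.1  1.5] z 0.1563 yaw-err 0.0 F [0.5 0.4 1.7]
wrist_force: [-0.6, -0.0, 2.3]
t 14.23 tcp_g [27.1  1.5] z 0.1543 yaw-err 0.0 F [-0.6 -0.   2.3]
```

```bash
for i in 1; do python3 -m creep '[{"jaw": 0, "trans": [0, 0, 1]}, {"jaw": 0, "trans": [0, 0, 1]}, {"jaw": 0}]' |grep wrist; python3 -m creep '[{"jaw": 0, "trans": [0, 0, 1]}, {"jaw": 0, "trans": [0, 0, 1]}, {"jaw": 0}]' |grep wrist; python3 -c "from h import *;tcp()"; python3 -m creep '[{"jaw": 0, "trans": [0, 0, 1]}, {"jaw": 0, "trans": [0, 0, 1]}, {"jaw": 0}]' |grep wrist; python3 -c "from h import *;tcp()"; done
```

```text
wrist_force: [0.4, -0.5, 4.3]
wrist_force: [-1.6, -0.2, 9.6]
t 14.73 tcp_g [27.2  1.5] z 0.1521 yaw-err 0.0 F [-1.6 -0.2  9.6]
wrist_force: [-4.3, 0.1, 15.2]
t 14.98 tcp_g [27.3  1.5] z 0.152 yaw-err 0.0 F [-4.3  0.1 15.2]
```

Hard bottom at z 0.152 with 15 N: fully down. Lift clear, back away and check.

In the tool's units: 0.04 m is 40, -0.03 m is -30.

```bash
python3 -m creep '[{"jaw": 0, "trans": [0, 0, -5]}, {"jaw": 0, "trans": [0, 0, -10]}, {"jaw": 0, "trans": [0, 0, -20]}, {"jaw": 0, "trans": [0, 0, -30]}, {"jaw": 0, "trans": [30, 0, -10]}, {"jaw": 0, "trans": [40, 0, 0]}, {"jaw": 0, "trans": [40, 0, 0]}, {"jaw": 0, "trans": [40, 0, 0]}, {"jaw": 0, "trans": [40, 0, 0]}, {"jaw": 0, "trans": [20, 0, 0]}, {"jaw": 0}, {"jaw": 0}, {"jaw": 0}, {"jaw": 0}]' |grep -E "wrist|time"; python3 -c "from h import *;tcp();s=snapshot('top');d=snapshot('side')
cv2.imwrite('pics/t7.png',np.hstack([cv2.resize(s['color'][140:240,235:365],None,fx=3,fy=3,interpolation=2),cv2.resize(d['color'][170:270,200:310],None,fx=3,fy=3,interpolation=2)]))"
```

```text
time: 16.15
wrist_force: [0.3, 0.6, 0.4]
t 16.15 tcp_g [-182.3    1.5] z 0.2225 yaw-err 0.0 F [0.3 0.6 0.4]
```

View pics/t7.png

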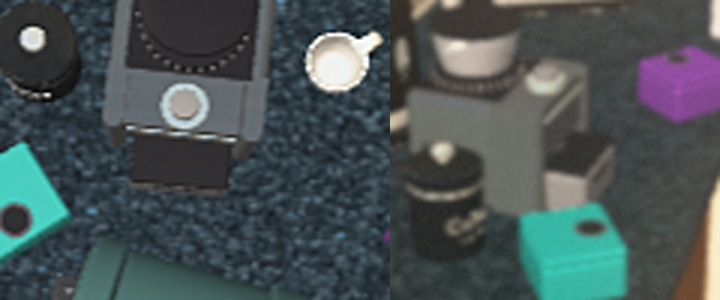

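The bin is still home (crop 180,160), the button is up (185,104), and the canister (40,50) and cup (335,62) are where they were.

```bash
python3 -c "from bench import *;print(close_job())"
```

```text
the job is handed in; nothing more can be done
None
```

The grounds bin is pushed home against the stop, the start button was then pressed fully down and came back up, the canister and cup look undisturbed, and the job was handed in at about 16 s of the 51 s limit; no verdict came back.

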